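Load a new paper roll into the canteen's counter dispenser

ROBOT

A 6-joint arm with a two-finger parallel gripper is mounted at the origin on the work surface. World frame = base frame: x ahead of the robot, y to its left, z up, the work surface at z = 0. Lengths are in m, angles in rad, forces in N, time in s.
With the tool pointing down it reaches from about 0.35 to 0.85 m from the base axis. Payload 8.1 kg.
Tool frame: the origin (TCP) lies at the centre of the arm's flange, where the gripper is bolted on; the fingertips stand 186 mm ahead of it and the grasp point (between the pads) lies 167 mm ahead of it; z points along the fingers, y is the direction in which the jaws open and shut (so a half turn about z gives the same grasp; the last joint's range is limited). The gripper opens to 93 mm and grips with 3 to 60 N. Pads are 15 mm wide; open, the fingers measure 128 mm over their backs; the gripper's body (75 mm by 188 mm) begins 65 mm behind the grasp point.
Start: joints at [1.054, 0.13, 1.488, -0, 1.523, -0.085], TCP at [0.251, 0.545, 0.405] pointing down, gripper open.
Joint ranges: [-2.96, 2.96], [-0.89, 2.26], [0.02, 2.5], [-1.34, 4.48], [0, 2.73], [-2.66, 2.66]. Speed limits (rad/s): [2.39, 2.39, 2.79, 3.14, 3.14, 3.14].

INTERFACE

Orientations are given as a unit quaternion [w, x, y, z].
In Python, from workcell import ctrl gives the robot as it stands.
- The arm moves only by the tool send_rows, never from a script. Its argument "deltas" is a list that holds one entry, the list of rows, each a list of 7 numbers: the shift along the tool's x, y, z in mm, then the turn, a rotation vector about the tool's x, y, z in degrees, then the closure, from 0 (fully open) to 1 (shut). In form: [[[dx, dy, dz, rx, ry, rz, grip], ...]]. A call has 1 to 8 rows; each row is the pose to reach, as a shift and turn from the pose measured when the call began, along the tool's axes at that moment; what a row does not reach only later rows make up. A row lasts 1/10 s, in which the tool goes at most 50 mm and 8.59 degrees, less where a joint would pass 70% of its speed; a pose out of reach is approached as far as the arm can. A call with a gripper value outside its range is refused whole. The fingers move at their own pace and stop on an object; the grip force is fixed at half the most. Time passes only in rows, so rows that repeat a pose let the fingers close. It gives the time, the measured TCP pose, the force and the opening at its end, in the units of the state.
- ctrl.sense(): the state, without advancing time (a new reading comes with each control period).
- ctrl.grab_frame(name): name is "scene" or "side" or "wrist"; returns (picture, depth): 384x512x3 uint8, red, green, blue; 384x512 float32, m along the optical axis (not along the pixel's ray), 0 where there is no reading.
- ctrl.calibration(name): a dict with "mtx" (3x3 intrinsics, pixels), "R" (3x3) and "t" (3): a world point X has camera coordinates R X + t. Camera axes: x right, y down, z forward; pixel columns grow to the right and rows downward; lengths in m; the calibration is good to about 2 mm. A picture is of the moment at which its call begins: read the wrist's pose just before it. calibration takes no time and is no camera call; for the wrist camera it gives the pose at the moment of the call.
- ctrl.hand_in(): hands the job in, once; it reports no verdict.
The state is a dict: "time": time; "q": joint angles; "joint_velocities": joint speeds; "tau": joint torques, N m; "tool_pos": TCP position; "eef_rot": TCP orientation; "contact_force": force on the tool from outside, world axes, zero at the start; "torque": the same for the moment, N m; "grip_width": finger opening in m.
Only numpy, scipy, OpenCV 4.12 (cv2) and the standard library are available. Lean on these libraries where they do the work, as an engineer would, in place of code of your own. Each camera call takes 0.05 s, during which the arm holds its last target. There are 200 camera calls.

TASK

The sandwich-paper dispenser is empty: take the wide paper roll from the sloping rack and lower it gently, not dropping it, until its axle lies fully home in the V notches of both side plates, and let go of it while the cutter bar is still up. Then swing the cutter bar over onto the roll, press it down firmly, but without forcing it, so that its teeth bite the paper, and leave it resting there. Leave the narrow roll and the juice cartons where they are.

Things in the scene. Friction and masses are not known exactly. Their poses are not given: they have to be found in the camera images.
- wide_roll: The roll to load: white paper 62 mm across, 140 mm wide, on an aluminium axle 20 mm across and 200 mm long, 30 mm bare at each end; 0.3 to 0.6 kg. Origin at its centre, x along the axle (either way round is right). It lies in one lane of the rack, sloping at 20 degrees, with 30 mm or more free on each side of its paper, so it can be pinched across its middle with the hand tilted square to the slope
- narrow_roll: Another roll, not to be used: same axle and diameter, but its paper is only 80 mm wide. It lies in the other lane, parallel, 125 mm from the wide roll (centre to centre). Axes as for the wide roll
- rack: Blue sloping counter rack with two lanes, fixed, left or right of the dispenser; 262 mm wide, 240 mm along the slope. Origin on the counter, 30 mm before its middle; x from its low front to its high back. Floor rises at 20 degrees, 85 mm high at its middle; a 55 mm edge stops the rolls at the low front, side edges 12 mm. A roll's axis lies 36 mm above the floor
- dispenser: Steel paper dispenser, fixed. Origin on the counter, 30 mm behind the seat; x to its back, y along a loaded axle. Two upright side plates 8 mm thick, inner faces at y = -78 and +78 mm, each with a 90 degree V notch open upward at x = -30 mm: mouth 50 mm wide at height 91 mm, apex at 66 mm. Low guide bar across the front (76 mm before the seat, 46 mm high); ears behind carry the bar's pivot
- seat (a point): Point midway between the two V notches where the centre of a fully seated roll lies, 80 mm above the counter; axes as the dispenser's. End play along y is 8 mm each way
- pivot (a point): Middle of the cutter bar's hinge line, 90 mm behind the seat and 108 mm above the counter; the hinge runs along the dispenser's y
- bar (a joint): Cutter bar's hinge, rad: 0 = down with no roll in place (arms level, pointing to the front), about 0.08 = resting on a seated full roll, 1.57 = straight up; starts at 1.6 to 1.85, leaning back. Stiff: it stays where it is left, and takes about 3 to 5 N at the bar to move
- blade: Cutter bar: steel strip 186 mm long, 16 mm wide (along the arms), 8 mm thick, on two arms outside the side plates; its frame lies on the hinge line, -x along the arms. Pushed from behind, then from above, it swings over to the front. Bearing on the paper with 6 N or more for a moment (10 to 20 N from the hand at its middle) its teeth bite, which is felt, not seen; over 60 N bends it
- blade_mid (a point): Middle of the cutter bar's strip, 90 mm from the hinge line; axes as the blade's: -x away from the hinge, z is the face that is on top when it is down (its back face when it is up)
- juice_a: juice carton, 46 x 62 x 120 mm, standing between rack and dispenser; origin under its middle; not to be disturbed
- juice_b: a second such juice carton, farther from the robot; not to be disturbed
Things that resemble listed ones, but are neither listed nor needed, are in the scene too. Leave any black or pink look-alike of the wide_roll alone.

How it is judged:
On the way, in this order (a step that is already met when the one before it is completed fails the run):
1. the wide roll is taken out of the rack, bar still up (horizontal distance between wide_roll and rack above 0.22 m and value of joint bar above 1.2 rad), for 0.1 s.
2. the roll lies home in both V notches, let go of, the bar still up (x of wide_roll in the frame of seat between -0.003 and 0.003 m and z of wide_roll in the frame of seat between -0.003 and 0.003 m and y of wide_roll in the frame of seat between -0.01 and 0.01 m and angle between the x axis of wide_roll and the y axis of seat, either way round below 0.04 rad and contact force between the fingers and wide_roll below 0.2 N and linear speed of wide_roll below 0.02 m/s and value of joint bar above 1.2 rad), for 0.3 s.
3. the bar is pressed onto the seated roll so that it bites (6 N or more between bar and paper) (x of wide_roll in the frame of seat between -0.003 and 0.003 m and z of wide_roll in the frame of seat between -0.003 and 0.003 m and y of wide_roll in the frame of seat between -0.01 and 0.01 m and angle between the x axis of wide_roll and the y axis of seat, either way round below 0.04 rad and contact force between blade and wide_roll above 6 N), for 0.15 s.
At the end, for the whole second after the job is handed in: The wide roll lies at rest in both V notches: within 3 mm of the seat across and in height, 10 mm along the axle, axle within 0.04 rad of the dispenser's y; the cutter bar lies on it (joint 0.03 to 0.13 rad) (x of wide_roll in the frame of seat between -0.003 and 0.003 m and z of wide_roll in the frame of seat between -0.003 and 0.003 m and y of wide_roll in the frame of seat between -0.01 and 0.01 m and angle between the x axis of wide_roll and the y axis of seat, either way round below 0.04 rad and linear speed of wide_roll below 0.01 m/s and value of joint bar between 0.03 and 0.13 rad); the robot touches nothing.
It fails at once if the bar is forced onto the roll with over 60 N (contact force between blade and wide_roll above 60 N).
It fails at once if the roll is dropped or rammed into the notches (over 0.3 m/s within 35 mm of its seat) (distance between wide_roll and seat below 0.035 m and linear speed of wide_roll above 0.3 m/s).
It fails at once if the narrow roll is moved by more than 25 mm (distance of narrow_roll from where it was at the start of the episode above 0.025 m).
It fails at once if a juice carton is moved by more than 30 mm (distance of any of juice_a, juice_b from where it was at the start of the episode above 0.03 m).
It also fails if it takes over 67 s, if anything falls off the work surface, if the arm or the gripper's body presses on something with over 40 N, if the wrist force passes 120 N, or if a joint passes its speed limit or range.

## Working session

There is one attempt and no reset: what is moved stays moved. The work goes in short steps, Python scripts to look and compute and a tool call to move; the robot and the scene stay as the last step left them, time stands still between calls to the robot, and variables do not carry over. Pictures are saved under pics/ and viewed, about 8 in all and at most 12, crops included, and the job is handed in when it is done.

Besides the shell and the picture viewer there is one more tool, called after "Request:" as name(argument=value, ...) on one line, values as JSON. send_rows: Moves the arm, as the interface text tells. Its arguments: {"type":"object","properties":{"deltas":{"type":"array","items":{"type":"array","items":{"type":"array","items":{"type":"number"}}}}},"required":["deltas"]}

```bash
ls; mkdir -p pics; cat > h.py <<'E'
import numpy as np, cv2
from scipy.spatial.transform import Rotation as Ro
from workcell import ctrl
def grab(n,name=None):
    c=ctrl.calibration(n); im,d=ctrl.grab_frame(n)
    if name: cv2.imwrite(f'pics/{name}.png',im[:,:,::-1])
    K,R,t=(np.array(c[k]) for k in('mtx','R','t'))
    v,u=np.mgrid[:384,:512]
    P=np.stack([(u-K[0,2])/K[0,0]*d,(v-K[1,2])/K[1,1]*d,d],-1)
    W=(P-t)@R
    W[d==0]=np.nan
    return im,d,W,(K,R,t)
def tool():
    s=ctrl.sense(); q=s['eef_rot']; return s,np.array(s['tool_pos']),Ro.from_quat([q[1],q[2],q[3],q[0]])
def rel(p,R):
    "move to world TCP p and Rotation R as row"
    s,p0,R0=tool(); return np.r_[R0.inv().apply(np.array(p)-p0)*1e3,(R0.inv()*R).as_rotvec(degrees=True)].round(1)
E
python3 - <<'E'
from h import *
ims=[]
for n in('scene','side','wrist'):
    im,d,W,c=grab(n,n); np.savez(f'/tmp/{n}.npz',im=im,W=W,d=d); ims.append(im)
    print(n,c[0].round(0).tolist(),(-c[1].T@c[2]).round(3),c[1].round(2).tolist())
cv2.imwrite('pics/m.png',cv2.resize(np.hstack(ims[:2]),(800,300))[:,:,::-1])
print(ctrl.sense())
E
```

```text
pics
scene [[355.0, 0.0, 250.0], [0.0, 355.0, 189.0], [0.0, 0.0, 1.0]] [ 0.726 -0.407  0.9  ] [[0.88, 0.48, 0.01], [0.42, -0.75, -0.52], [-0.24, 0.45, -0.86]]
side [[407.0, 0.0, 257.0], [0.0, 407.0, 196.0], [0.0, 0.0, 1.0]] [ 0.385 -0.712  0.808] [[0.99, -0.15, 0.01], [-0.1, -0.7, -0.71], [0.11, 0.7, -0.7]]
wrist [[310.0, 0.0, 254.0], [0.0, 310.0, 194.0], [0.0, 0.0, 1.0]] [0.184 0.576 0.384] [[0.42, 0.91, -0.0], [0.87, -0.4, 0.27], [0.24, -0.11, -0.96]]
{'time': 0.15, 'q': array([ 1.05364880e+00,  1.30963053e-01,  1.48905739e+00,  3.80588009e-06,
        1.52300291e+00, -8.53823226e-02]), 'joint_velocities': array([-0.00159673, -0.00107843, -0.00304475,  0.00027755, -0.00078226,
        0.00055959]), 'tau': array([ 7.69501657e-04, -5.60482264e+01, -4.92329764e+01,  7.68922549e-02,
        3.05365480e-02, -1.46466282e-04]), 'tool_pos': array([0.25096221, 0.54478943, 0.40392743]), 'eef_rot': array([-2.14079834e-04,  2.14209663e-01,  9.76787443e-01, -6.82568255e-04]), 'contact_force': array([-0.21347613, -0.12979939,  0.6254188 ]), 'torque': array([ 0.0004658 , -0.00423163,  0.00759112]), 'grip_width': 0.09294104987189064}
```

View pics/scene.png

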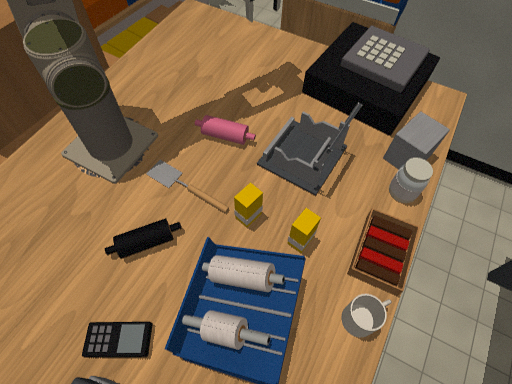

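View pics/side.png

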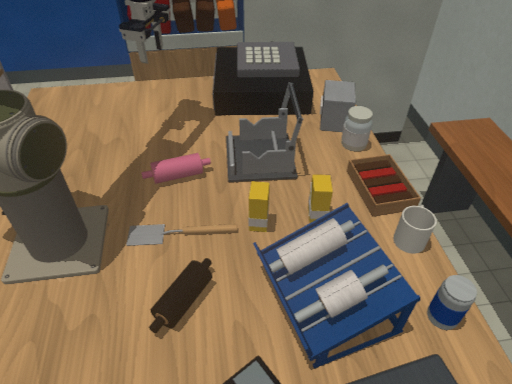

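The scene view shows the wide roll at (240,273), the narrow one at (222,330), the dispenser at (305,150) and the cartons at (249,203) and (304,230). The side view agrees. Next I'll measure the roll and build a height map of the dispenser.

```bash
cat > meas.py <<'E'
from h import *
from scipy.optimize import least_squares
D={n:np.load(f'/tmp/{n}.npz') for n in('scene','side')}
for n,(u,v) in dict(scene=(240,273),side=(312,245)).items():
    im=D[n]['im'];W=D[n]['W']
    hsv=cv2.cvtColor(im,cv2.COLOR_RGB2HSV)
    m=((hsv[...,1]<60)&(hsv[...,2]>150)).astype(np.uint8)
    k,l=cv2.connectedComponents(m,connectivity=4); print(n,'px',(l==l[v,u]).sum(),l[v,u])
    m=cv2.erode((l==l[v,u]).astype(np.uint8),np.ones((3,3)))>0
    P=W[m];P=P[np.isfinite(P).all(1)]
    b=(hsv[...,0]>100)&(hsv[...,0]<125)&(hsv[...,1]>120)
    B=W[b];B=B[np.isfinite(B).all(1)];B=B[(B[:,2]>.03)&(np.linalg.norm(B[:,:2]-P[:,:2].mean(0),axis=1)<.2)]
    rng=np.random.default_rng(0);best=0
    for i in range(300):
        a,b_,c=B[rng.choice(len(B),3,False)];nn=np.cross(b_-a,c-a);nn/=np.linalg.norm(nn)+1e-12
        k=abs((B-a)@nn)<.003
        if abs(nn[2])>.8 and k.sum()>best:best=k.sum();I=B[k]
    c=I.mean(0);nn=np.linalg.svd(I-c,full_matrices=False)[2][2];nn*=np.sign(nn[2])
    print(' floor n',nn.round(3),'tilt',np.degrees(np.arccos(nn[2])).round(1),best,len(B))
    g=np.array([-nn[0],-nn[1],0]);g/=np.linalg.norm(g);ax0=g*np.cos(.349)+np.array([0,0,np.sin(.349)])
    m0=P.mean(0)-[0,0,.02]
    def f(x):
        a=np.array([x[2],x[3],x[4]]);a/=np.linalg.norm(a);o=m0+[x[0]*-g[1],x[0]*g[0],x[1]]
        return np.linalg.norm(np.cross(P-o,a),axis=1)-.031
    r=least_squares(f,[0,0,*ax0],loss='soft_l1',f_scale=.001);x=r.x
    a=x[2:]/np.linalg.norm(x[2:]);o=m0+[x[0]*-g[1],x[0]*g[0],x[1]]
    s=(P-o)@a;lo,hi=np.percentile(s,[1,99]);ctr=o+a*(lo+hi)/2
    print(' axis',a.round(3),'tilt',np.degrees(np.arcsin(a[2])).round(1),'yaw',np.degrees(np.arctan2(a[1],a[0])).round(1),'len',hi-lo,'ctr',ctr.round(4),'rms',np.std(r.fun),'h floor',(ctr-c)@nn)
# dispenser height map
A=np.concatenate([D[n]['W'].reshape(-1,3) for n in D]);A=A[np.isfinite(A).all(1)]
W=D['scene']['W'];print('disp approx',W[165,300],W[110,355],W[203,249],W[230,304])
x0,y0=W[165,300,:2]-.2
H=np.zeros((400,400),np.float32)
i=((A[:,:2]-[x0,y0])*1000).astype(int);k=((i>=0)&(i<400)).all(1)
np.maximum.at(H,(i[k,1],i[k,0]),A[k,2].astype(np.float32).clip(0,.25))
H=cv2.dilate(H,np.ones((3,3)));print('x0y0',x0,y0)
cv2.imwrite('pics/hm.png',cv2.resize(cv2.applyColorMap((H/.22*255).clip(0,255).astype(np.uint8),cv2.COLORMAP_JET)[::-1],(800,800))[:600])
cv2.imwrite('pics/hm.png',cv2.resize(cv2.applyColorMap((H/.22*255).clip(0,255).astype(np.uint8),cv2.COLORMAP_JET)[::-1],(600,600)))
E
python3 meas.py
```

```text
scene px 1347 398
 floor n [-0.332 -0.075  0.94 ] tilt 19.9 6249 8352
 axis [0.915 0.212 0.343] tilt 20.1 yaw 13.1 len 0.1323770083065286 ctr [ 0.5898 -0.194   0.1156] rms 0.001906148812980006 h floor 0.03595831703616955
side px 1576 79
 floor n [-0.334 -0.076  0.939] tilt 20.0 5605 6599
 axis [0.918 0.208 0.339] tilt 19.8 yaw 12.7 len 0.1342936892128126 ctr [ 0.5912 -0.19    0.1181] rms 0.002370612794849292 h floor 0.03616723742230733
disp approx [0.57390997 0.16798739 0.07560626] [0.64996707 0.31307671 0.20189621] [ 0.51919674 -0.03066985  0.11976284] [ 0.67034832 -0.03059539  0.11895719]
x0y0 0.373909974048438 -0.032012613919218336
```

View pics/hm.png

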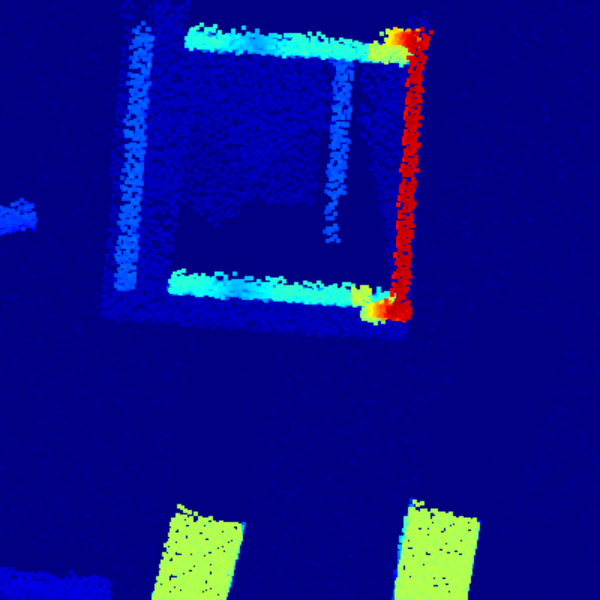

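The height map (1.5 px/mm, +x right, +y up) shows the dispenser plates at rows 43 and 287, with the notches near columns 258 and 236. The guide bar is at column ~132 and the upright blade at ~410. The dispenser's front faces the robot, at a yaw of about −4°. Now I'll fit its pose and compute the approach.

```bash
cat > disp.py <<'E'
from h import *
D={n:np.load(f'/tmp/{n}.npz') for n in('scene','side')}
x0,y0=.3739,-.032
px=lambda u,v:np.array([x0+u/1500,y0+(600-v)/1500])
c0=(px(258,43)+px(236,287))/2; 
for n in D:
    A=D[n]['W'].reshape(-1,3);A=A[np.isfinite(A).all(1)]
    yaw=np.radians(-4.);c=c0
    for it in range(4):
        ex=np.array([np.cos(yaw),np.sin(yaw)]);ey=np.array([-ex[1],ex[0]])
        L=np.c_[(A[:,:2]-c)@ex,(A[:,:2]-c)@ey,A[:,2]]
        g=(abs(L[:,2]-.044)<.006)&(abs(L[:,0]+.076)<.012)&(abs(L[:,1])<.075)
        T=[(L[:,2]>.083)&(L[:,2]<.097)&(abs(L[:,0])<.048)&(abs(L[:,1]-s*.082)<.012) for s in(1,-1)]
        sl=[np.polyfit(L[t,0],L[t,1],1) for t in T]; gb=np.polyfit(L[g,1],L[g,0],1)
        yaw+=np.mean([sl[0][0],sl[1][0],-gb[0]])
        c=c+ey*(sl[0][1]+sl[1][1])/2
        # notch: V flank symmetric point
        nx=[]
        for s in(1,-1):
            V=L[(abs(L[:,1]-s*.082)<.01)&(abs(L[:,0])<.022)&(L[:,2]>.06)&(L[:,2]<.097)]
            xs=np.linspace(-.01,.01,81)
            cost=[np.median(abs(V[:,2]-np.minimum(.091,.066+abs(V[:,0]-x)))) for x in xs]; nx.append(xs[np.argmin(cost)])
        c=c+ex*np.mean(nx)
    b=L[(L[:,2]>.18)&(abs(L[:,1])<.09)&(L[:,0]>.05)&(L[:,0]<.16)]
    print(n,'seat',c.round(4),'yaw',np.degrees(yaw).round(2),'slopes',np.degrees([sl[0][0],sl[1][0],-gb[0]]).round(1),'plates',sl[0][1],sl[1][1],'notch',nx,'guide',gb[1],'zmed',[np.median(L[t,2]).round(3) for t in T],'blade',np.median(b,0).round(3),b[:,2].max())
E
python3 disp.py
cat >> h.py <<'E'
def pose(yaw,tilt):
    "yaw(deg) of tool y; tool z down, then turned by tilt(deg) about a horizontal: ('y',a) about tool y or ('x',a)"
    y=np.radians(yaw);Y=np.array([np.cos(y),np.sin(y),0]);Z=np.array([0,0,-1.]);X=np.cross(Y,Z)
    return Ro.from_matrix(np.c_[X,Y,Z])*Ro.from_euler(*tilt,degrees=True)
def tcp(g,R,d=.167): return np.array(g)-R.apply([0,0,d])
RK=pose(-77.1,('y',20)); ROLL=np.array([.5905,-.192,.117])
E
python3 -c "
from h import *
print(RK.as_matrix().round(3));p=tcp(ROLL,RK);print(p)
print(rel(p-RK.apply([0,0,.15]),RK),rel(p,RK))
s,p0,R0=tool();print(R0.as_matrix().round(3))"
```

```text
scene seat [0.5374 0.2563] yaw -4.08 slopes [ 0.2 -0.3  0. ] plates 0.08191123159662728 -0.08191123210264722 notch [np.float64(0.0), np.float64(0.0)] guide -0.0742398696418345 zmed [np.float64(0.088), np.float64(0.087)] blade [ 0.11  -0.006  0.202] 0.20747568605550198
side seat [0.5388 0.2594] yaw -4.0 slopes [ 0.3 -0.1 -0.2] plates 0.08193931817219785 -0.08193931817524797 notch [np.float64(-0.0007500000000000007), np.float64(0.0009999999999999992)] guide -0.0755042215060706 zmed [np.float64(0.089), np.float64(0.09)] blade [ 0.106 -0.01   0.203] 0.21079873746650005
[[ 0.916  0.223  0.333]
 [ 0.21  -0.975  0.076]
 [ 0.342  0.    -0.94 ]]
[ 0.53482421 -0.20475146  0.27392867]
[-530.8 -593.3  -10.2  -24.8    8.5  140.5] [-571.5 -561.8  130.7  -24.8    8.5  140.5]
[[-0.908  0.418 -0.001]
 [ 0.418  0.908 -0.001]
 [ 0.    -0.001 -1.   ]]
```

Request:
send_rows(deltas=[[[-531, -593, -10, -25, 8, 140, 0], [-531, -593, -10, -25, 8, 140, 0], [-531, -593, -10, -25, 8, 140, 0], [-531, -593, -10, -25, 8, 140, 0], [-531, -593, -10, -25, 8, 140, 0], [-531, -593, -10, -25, 8, 140, 0], [-531, -593, -10, -25, 8, 140, 0], [-531, -593, -10, -25, 8, 140, 0]]])

```text
time: 0.95
tool_pos: [0.3685, 0.1608, 0.4097]
eef_rot: [-0.009, 0.721, 0.685, 0.104]
contact_force: [1.3, -0.3, 0.1]
grip_width: 0.0929
```

```bash
python3 -c "
from h import *
p=tcp(ROLL,RK)
print(rel(p-RK.apply([0,0,.13]),RK));print(ctrl.sense()['q'])"
```

```text
[-367.6  142.7  -28.4  -12.5    4.3   72.7]
[ 0.22538167 -0.5496543   2.0742191   0.12254498  1.44713563  0.27113314]
```

Request:
send_rows(deltas=[[[-368, 143, -28, -12.5, 4.3, 72.7, 0], [-368, 143, -28, -12.5, 4.3, 72.7, 0], [-368, 143, -28, -12.5, 4.3, 72.7, 0], [-368, 143, -28, -12.5, 4.3, 72.7, 0], [-368, 143, -28, -12.5, 4.3, 72.7, 0], [-368, 143, -28, -12.5, 4.3, 72.7, 0], [-368, 143, -28, -12.5, 4.3, 72.7, 0], [-368, 143, -28, -12.5, 4.3, 72.7, 0]]])

```text
time: 1.75
tool_pos: [0.4918, -0.2175, 0.3953]
eef_rot: [-0.019, 0.973, 0.154, 0.17]
contact_force: [0.6, 0.7, -1.0]
grip_width: 0.0932
```

```bash
python3 -c "
from h import *
p=tcp(ROLL,RK)
print(rel(p-RK.apply([0,0,.13]),RK));print(ctrl.sense()['q'])
im,d,W,c=grab('wrist','w1');np.savez('/tmp/wrist.npz',im=im,W=W)
K,R,t=c
for s in(-.07,0,.07):
  X=R@(ROLL+RK.apply([s,0,-.031]))+t;print((K@X/X[2])[:2])
"
```

```text
[ 0.8 -2.7 -0.6 -0.9  0.3  5. ]
[-0.60457887 -0.16221662  1.81526196  0.27355698  1.27357346  0.59981068]
[248.86119683 275.19594384]
[255.70212938 200.07407691]
[263.64100431 112.89545018]
```

View pics/w1.png

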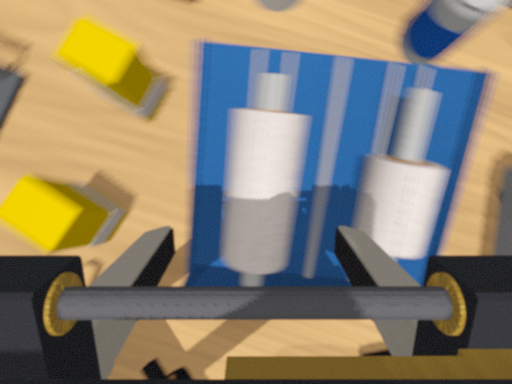

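The wrist view shows the wide roll's paper spanning columns 225–310 and rows 108–272, a few px right of the prediction. I'll settle the arm, then refit from close by.

Request:
send_rows(deltas=[[[1, -3, 0, -0.9, 0.3, 5, 0], [1, -3, 0, -0.9, 0.3, 5, 0], [1, -3, 0, -0.9, 0.3, 5, 0]]])

```text
time: 2.1
tool_pos: [0.4926, -0.219, 0.3941]
eef_rot: [-0.018, 0.979, 0.106, 0.172]
contact_force: [0.9, -0.4, 0.3]
grip_width: 0.0927
```

```bash
cat > wf.py <<'E'
from h import *
from scipy.optimize import least_squares
im,d,W,c=grab('wrist','w2')
L=RK.inv().apply((W-ROLL).reshape(-1,3)).reshape(W.shape)  # rack frame: x along axle, y across, z down
hsv=cv2.cvtColor(im,cv2.COLOR_RGB2HSV)
m=(hsv[...,1]<70)&(abs(L[...,0])<.09)&(abs(L[...,1])<.045)&(L[...,2]<.02)&(L[...,2]>-.06)
print(m.sum())
P=L[m]
f=lambda x:np.hypot(P[:,1]-x[0]-x[1]*P[:,0],P[:,2]-x[2]-x[3]*P[:,0])-.031
r=least_squares(f,[0,0,0,0],loss='soft_l1',f_scale=.001)
k=abs(r.fun)<.003
print(r.x.round(4),np.std(r.fun[k]),k.mean(),np.percentile(P[k,0],[.5,1,2,98,99,99.5]).round(4))
b=np.histogram(P[k,0],np.arange(-.09,.091,.004));print(b[0])
print(rel(tcp(ROLL,RK)-RK.apply([0,0,.13]),RK))
E
python3 wf.py
```

```text
11498
[0.0002 0.0014 0.0001 0.0016] 0.0006712898912851838 0.9350321795094799 [-0.0674 -0.0666 -0.0648  0.0689  0.0702  0.0708]
[  0   0   0   0   0 146 241 254 264 256 265 265 276 272 276 270 288 285
 283 299 298 296 310 296 310 318 325 323 327 327 341 343 345 352 350 355
 358 377 365 368 127   0   0   0   0]
[ 0.3 -4.2 -1.7  0.3  0.  -0.5]
```

The close-up fit confirms the roll pose to within about 1 mm. Going down to grip.

Request:
send_rows(deltas=[[[2, -4, 30, 0.3, 0, -0.5, 0], [2, -4, 60, 0.3, 0, -0.5, 0], [2, -4, 85, 0.3, 0, -0.5, 0], [2, -4, 105, 0.3, 0, -0.5, 0], [2, -4, 120, 0.3, 0, -0.5, 0], [2, -4, 127, 0.3, 0, -0.5, 0], [2, -4, 128, 0.3, 0, -0.5, 0], [2, -4, 128, 0.3, 0, -0.5, 0]]])

```text
time: 2.95
tool_pos: [0.5366, -0.2053, 0.2756]
eef_rot: [-0.019, 0.979, 0.111, 0.173]
contact_force: [0.3, 0.4, 0.3]
grip_width: 0.0928
```

```bash
python3 -c "
from h import *
print(rel(tcp(ROLL,RK),RK))"
```

```text
[-2.1 -1.   1.1  0.  -0.   0. ]
```

Request:
send_rows(deltas=[[[0, -1, 1, 0, 0, 0, 0.2], [0, -1, 1, 0, 0, 0, 1], [0, -1, 1, 0, 0, 0, 1], [0, -1, 1, 0, 0, 0, 1], [0, -1, 1, 0, 0, 0, 1], [0, -1, 1, 0, 0, 0, 1], [0, -1, 1, 0, 0, 0, 1], [0, -1, 1, 0, 0, 0, 1]]])

```text
time: 3.75
tool_pos: [0.5367, -0.2043, 0.2749]
eef_rot: [-0.019, 0.979, 0.111, 0.173]
contact_force: [-2.0, -0.5, 4.7]
grip_width: 0.0615
```

Gripped (61.5 mm). Lifting square to the slope.

Request:
send_rows(deltas=[[[0, 0, -5, 0, 0, 0, 1], [0, 0, -20, 0, 0, 0, 1], [0, 0, -45, 0, 0, 0, 1], [0, 0, -75, 0, 0, 0, 1], [0, 0, -105, 0, 0, 0, 1], [0, 0, -135, 0, 0, 0, 1], [0, 0, -150, 0, 0, 0, 1], [0, 0, -150, 0, 0, 0, 1]]])

```text
time: 4.55
tool_pos: [0.4866, -0.2163, 0.4189]
eef_rot: [-0.018, 0.978, 0.111, 0.174]
contact_force: [0.4, -0.4, -5.0]
grip_width: 0.0614
```

```bash
cat >> h.py <<'E'
SY=-4.04; PL=pose(SY,('x',0))
ex=np.array([np.cos(np.radians(SY)),np.sin(np.radians(SY)),0]);ey=np.array([-ex[1],ex[0],0])
SEAT=np.array([.5381,.2578,.080])
E
python3 -c "
from h import *
for a in(15,-15):
  R=pose(SY,('x',a));print(a,R.as_matrix()[:,2].round(2))
R=max([pose(SY,('x',a)) for a in(15,-15)],key=lambda R:R.as_matrix()[0,2])
print(rel(tcp(SEAT+[0,0,.13],R),R),ctrl.sense()['q'],tool()[1],tcp(SEAT+[0,0,.13],R))"
```

```text
15 [-0.26  0.02 -0.97]
-15 [ 0.26 -0.02 -0.97]
[ 9.160e+01 -4.635e+02  8.250e+01  2.000e-01 -7.600e+00 -7.370e+01] [-0.60630521 -0.19849353  1.80529138  0.26533162  1.2983124   0.69788817] [ 0.48658042 -0.21629522  0.41888762] [0.49498462 0.26084517 0.37130961]
```

Request:
send_rows(deltas=[[[10, -40, 0, 0, -1, -8, 1], [20, -85, 0, 0, -2, -16, 1], [30, -135, 0, 0, -3, -24, 1], [42, -185, 5, 0, -4, -32, 1], [52, -235, 15, 0, -4.5, -40, 1], [62, -285, 25, 0, -5, -48, 1], [72, -330, 32, 0, -6, -56, 1], [80, -370, 35, 0, -7, -64, 1]]])

```text
time: 5.35
tool_pos: [0.4881, 0.1665, 0.4092]
eef_rot: [0.083, 0.777, 0.616, 0.098]
contact_force: [1.3, 0.2, -4.8]
grip_width: 0.0611
```

```bash
python3 -c "
from h import *
R=pose(SY,('x',-15))
print(rel(tcp(SEAT+[0,0,.13],R),R),ctrl.sense()['q'],tool()[1])"
```

```text
[ 91.5 -24.5  37.6  -0.3  -0.5  -9.3] [ 0.25626089 -0.2268955   1.83747288 -0.0757868   1.28366221  0.49998266] [0.48810244 0.16645751 0.40917301]
```

Request:
send_rows(deltas=[[[35, -9, 5, 0, 0, -6, 1], [65, -17, 20, -0.3, -0.5, -9.3, 1], [85, -23, 32, -0.3, -0.5, -9.3, 1], [91.5, -24.5, 37.6, -0.3, -0.5, -9.3, 1], [91.5, -24.5, 37.6, -0.3, -0.5, -9.3, 1], [91.5, -24.5, 37.6, -0.3, -0.5, -9.3, 1]]])

```text
time: 5.95
tool_pos: [0.495, 0.2602, 0.3706]
eef_rot: [0.095, 0.725, 0.676, 0.089]
contact_force: [-0.0, -0.2, -5.0]
grip_width: 0.0612
```

```bash
cat > look.py <<'E'
from h import *
import sys
R=pose(SY,('x',-15)); h=float(sys.argv[1])
print('row',rel(tcp(SEAT+[0,0,h],R),R), ctrl.sense()['contact_force'].round(1))
for n in('scene','side'):
    im,d,W,c=grab(n,n+sys.argv[2])
    L=(W-SEAT)@np.c_[ex,ey,[0,0,1]]
    hsv=cv2.cvtColor(im,cv2.COLOR_RGB2HSV)
    m=(hsv[...,1]<60)&(hsv[...,2]>130)&(abs(L[...,0])<.05)&(abs(L[...,1])<.1)&(abs(L[...,2]-h)<.05)
    k,l,st,_=cv2.connectedComponentsWithStats(m.astype(np.uint8),connectivity=4)
    m=l==1+np.argmax(st[1:,4]);P=L[m]
    from scipy.optimize import least_squares
    f=lambda x:np.hypot(P[:,0]-x[0]-x[1]*P[:,1],P[:,2]-x[2]-x[3]*P[:,1])-.031
    r=least_squares(f,[0,0,h,0],loss='soft_l1',f_scale=.001)
    print(n,m.sum(),'x,yawslope,z,tilt',r.x.round(4),'y',np.percentile(P[:,1],[1,99]).round(4))
E
python3 look.py .13 a
```

```text
row [ 0.6  0.1 -0.7 -0.   0.   0. ] [-0.  -0.2 -5. ]
scene 121 x,yawslope,z,tilt [-0.0042 -0.0528  0.1277  0.0069] y [-0.0755 -0.0498]
side 64 x,yawslope,z,tilt [ 0.0021  0.02    0.1292 -0.0197] y [-0.0739 -0.0512]
```

View pics/sidea.png

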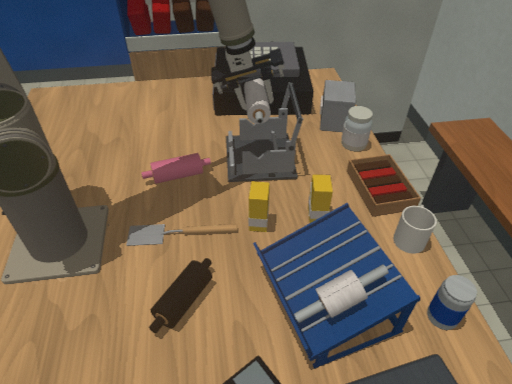

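The side view shows the roll held level above the notches near (262,108), bar still up. Next I'll check y alignment and the notch position with the wrist camera, since it can see the far plate.

```bash
cat > wp.py <<'E'
from h import *
im,d,W,c=grab('wrist','w3')
L=(W-SEAT)@np.c_[ex,ey,[0,0,1]]
V=L[np.isfinite(L).all(2)]
t=V[(abs(V[:,2]-.010)<.004)&(abs(V[:,1]-.082)<.02)&(abs(V[:,0])<.05)]
print('plate top y',len(t),np.percentile(t[:,1],[2,50,98]).round(4) if len(t) else '')
n=V[(abs(V[:,1]-.082)<.004)&(abs(V[:,0])<.024)&(V[:,2]<.012)&(V[:,2]>-.016)]
if len(n)>20:
    xs=np.linspace(-.01,.01,81);co=[np.median(abs(n[:,2]-np.minimum(.011,-.014+abs(n[:,0]-x)))) for x in xs];print('notch x',len(n),xs[np.argmin(co)],min(co))
p=V[(abs(V[:,2]-.13)<.034)&(abs(V[:,0])<.034)]
print(len(p));print('roll y hist',np.histogram(p[:,1],np.arange(0,.12,.004)))
p=p[(p[:,1]>.02)]
r=np.hypot(p[:,0],p[:,2]-.13);k=r>.025;print('paper end y',np.percentile(p[k,1],[90,98,99.5]).round(4))
ax=p[(p[:,1]>.08)];print('axle end',np.percentile(ax[:,1],[90,98,99.5]),'x',np.percentile(ax[:,0],[1,99]),'ztop',np.percentile(ax[:,2],[50,99]) )
E
python3 wp.py
```

```text
plate top y 382 [0.0804 0.0841 0.0882]
notch x 345 0.0014999999999999996 0.0006345387126571612
29097
roll y hist (array([1025, 1303, 1480, 1017, 1061, 1078, 1098, 1150, 1174, 1186, 1232,
       1251, 1299, 1324, 1365, 1401, 1654,  520,  395,  434,  436,  441,
        468,  474,   68,    0,    0,    0,    0]), array([0.   , 0.004, 0.008, 0.012, 0.016, 0.02 , 0.024, 0.028, 0.032,
       0.036, 0.04 , 0.044, 0.048, 0.052, 0.056, 0.06 , 0.064, 0.068,
       0.072, 0.076, 0.08 , 0.084, 0.088, 0.092, 0.096, 0.1  , 0.104,
       0.108, 0.112, 0.116]))
paper end y [0.0634 0.0667 0.0669]
axle end [0.09494205 0.09635397 0.096648  ] x [-0.00765272  0.01097093] ztop [0.13942853 0.14196701]
```

View pics/w3.png

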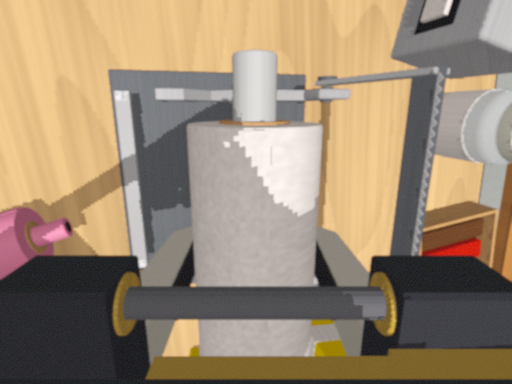

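The wrist view shows the roll centred between the jaws and the notch just under the axle at (255,95). The roll sits about 5.5 mm too far toward −y, so I'll correct that while lowering.

```bash
python3 -c "
from h import *
R=pose(SY,('x',-15))
for h in(.13,.04,.02,.01,.004,0,-.002): print(h,rel(tcp(SEAT+[0,0,h]+ey*.0055,R),R))"
```

```text
0.13 [ 6.4 -0.7  0.6  0.1 -0.  -0.1]
0.04 [  6.3 -24.2  87.5   0.1  -0.   -0.1]
0.02 [ 6.300e+00 -2.940e+01  1.068e+02  1.000e-01 -0.000e+00 -1.000e-01]
0.01 [ 6.300e+00 -3.200e+01  1.165e+02  1.000e-01 -0.000e+00 -1.000e-01]
0.004 [ 6.300e+00 -3.360e+01  1.223e+02  1.000e-01 -0.000e+00 -1.000e-01]
0 [ 6.300e+00 -3.460e+01  1.261e+02  1.000e-01 -0.000e+00 -1.000e-01]
-0.002 [ 6.300e+00 -3.510e+01  1.281e+02  1.000e-01 -0.000e+00 -1.000e-01]
```

Request:
send_rows(deltas=[[[6, -0.7, 1, 0, 0, 0, 1], [6, -7, 25, 0, 0, 0, 1], [6, -14, 50, 0, 0, 0, 1], [6, -20, 72, 0, 0, 0, 1], [6, -24, 88, 0, 0, 0, 1], [6, -26, 96, 0, 0, 0, 1], [6, -28, 103, 0, 0, 0, 1], [6, -29.4, 107, 0, 0, 0, 1]]])

```text
time: 6.9
tool_pos: [0.4957, 0.2661, 0.2614]
eef_rot: [0.096, 0.726, 0.675, 0.09]
contact_force: [0.1, 0.0, -5.1]
grip_width: 0.0617
```

Request:
send_rows(deltas=[[[0, -1, 3.9, 0, 0, 0, 1], [0, -1.8, 6.8, 0, 0, 0, 1], [0, -2.5, 9.7, 0, 0, 0, 1], [0, -3.1, 11.6, 0, 0, 0, 1], [0, -3.6, 13.5, 0, 0, 0, 1], [0, -4.1, 15.5, 0, 0, 0, 1]]])

```text
time: 7.5
tool_pos: [0.4959, 0.2661, 0.2454]
eef_rot: [0.096, 0.726, 0.675, 0.091]
contact_force: [0.7, 0.2, -4.8]
grip_width: 0.0616
```

```bash
python3 look.py 0 b; python3 -c "
from h import *
im,d,W,c=grab('wrist','w4')
L=(W-SEAT)@np.c_[ex,ey,[0,0,1]];V=L[np.isfinite(L).all(2)]
a=V[(V[:,1]>.07)&(V[:,1]<.11)&(abs(V[:,0])<.012)&(abs(V[:,2]-.01)<.012)]
print('axle',np.percentile(a[:,1],[98,99.5]),np.percentile(a[:,2],[50,90,98]))
print('TCP-grasp h',tool()[1]+tool()[2].apply([0,0,.167])-SEAT)"
```

```text
row [-5.3 -1.6  3.8  0.2 -0.1 -0.1] [ 0.7  0.2 -4.8]
scene 103 x,yawslope,z,tilt [ 0.001   0.0077  0.0003 -0.0197] y [-0.0694 -0.0428]
side 63 x,yawslope,z,tilt [ 0.0031  0.0323  0.0037 -0.0102] y [-0.0676 -0.0429]
axle [0.10224465 0.10271863] [0.01279914 0.01475599 0.02009718]
TCP-grasp h [0.0011664  0.00531226 0.004046  ]
```

Request:
send_rows(deltas=[[[0, -0.5, 2, 0, 0, 0, 1], [0, -0.8, 3, 0, 0, 0, 1], [0, -1, 4, 0, 0, 0, 1], [0, -1, 4, 0, 0, 0, 1]]])

```text
time: 8.05
tool_pos: [0.4958, 0.2661, 0.242]
eef_rot: [0.096, 0.726, 0.675, 0.09]
contact_force: [-6.4, -3.1, 4.2]
grip_width: 0.0613
```

Request:
send_rows(deltas=[[[0, -0.7, 0.4, 0, 0, 0, 1], [0, -1.3, 0.8, 0, 0, 0, 1], [0, -1.3, 0.8, 0, 0, 0, 1]]])

```text
time: 8.35
tool_pos: [0.4951, 0.2663, 0.2415]
eef_rot: [0.096, 0.726, 0.675, 0.091]
contact_force: [-1.6, -1.2, 1.4]
grip_width: 0.0616
```

Request:
send_rows(deltas=[[[0, -0.5, 1, 0, 0, 0, 1], [0, -0.8, 1.6, 0, 0, 0, 1], [0, -0.8, 1.6, 0, 0, 0, 1]]])

```text
time: 8.65
tool_pos: [0.495, 0.2664, 0.2413]
eef_rot: [0.097, 0.726, 0.675, 0.091]
contact_force: [-9.5, -5.8, 12.8]
grip_width: 0.0616
```

It bears firmly on the notches, so I'm opening.

Request:
send_rows(deltas=[[[0, 0, 0, 0, 0, 0, 0.8], [0, 0, 0, 0, 0, 0, 0.5], [0, 0, 0, 0, 0, 0, 0], [0, 0, 0, 0, 0, 0, 0], [0, 0, 0, 0, 0, 0, 0], [0, 0, 0, 0, 0, 0, 0]]])

```text
time: 9.25
tool_pos: [0.4952, 0.2665, 0.2414]
eef_rot: [0.097, 0.726, 0.675, 0.091]
contact_force: [0.4, -0.5, 0.3]
grip_width: 0.0889
```

```bash
python3 look.py 0 c; python3 -c "
from h import *
im,d,W,c=grab('wrist','w5')
L=(W-SEAT)@np.c_[ex,ey,[0,0,1]];V=L[np.isfinite(L).all(2)]
a=V[(V[:,1]>.09)&(V[:,1]<.11)&(abs(V[:,0])<.014)&(abs(V[:,2]-.01)<.015)]
print('axle',np.percentile(a[:,1],[98,99.5]),np.percentile(a[:,2],[50,90,98]),a[:,0].min(),a[:,0].max())
"
```

```text
row [-5.6  0.1  0.2  0.3 -0.1 -0.1] [ 0.4 -0.5  0.3]
scene 105 x,yawslope,z,tilt [ 0.0001 -0.0025 -0.0048 -0.0471] y [-0.07   -0.0413]
side 64 x,yawslope,z,tilt [ 0.0064  0.1044 -0.0025 -0.0605] y [-0.0681 -0.0414]
axle [0.10303447 0.10328611] [0.00879707 0.01047744 0.0110928 ] -0.008563162706731273 0.011002639094581514
```

Released, with the axle top about 10.5 mm above seat height, which means it is home. Retracting along the fingers.

Request:
send_rows(deltas=[[[0, 0, -10, 0, 0, 0, 0], [0, 0, -30, 0, 0, 0, 0], [0, 0, -60, 0, 0, 0, 0], [0, 0, -90, 0, 0, 0, 0], [0, 0, -120, 0, 0, 0, 0], [0, 0, -140, 0, 0, 0, 0], [0, 0, -140, 0, 0, 0, 0]]])

```text
time: 10.1
tool_pos: [0.4586, 0.2694, 0.3812]
eef_rot: [0.098, 0.725, 0.675, 0.095]
contact_force: [0.6, 0.6, 0.2]
grip_width: 0.093
```

```bash
python3 look.py 0 d; cat > bl.py <<'E'
from h import *
for n in('scene','side','wrist'):
    im,d,W,c=grab(n)
    L=(W-SEAT)@np.c_[ex,ey,[0,0,1]];V=L[np.isfinite(L).all(2)]
    b=V[(V[:,2]>.09)&(V[:,2]<.14)&(abs(V[:,1])<.06)&(V[:,0]>.07)&(V[:,0]<.15)]
    print(n,len(b),np.percentile(b,[2,50,98],axis=0).round(3).tolist() if len(b) else '')
    a=V[(V[:,2]>.02)&(V[:,2]<.14)&(abs(abs(V[:,1])-.09)<.012)&(V[:,0]>.06)&(V[:,0]<.15)]
    print('  arms',len(a),np.percentile(a,[2,50,98],axis=0).round(3).tolist() if len(a) else '')
E
python3 bl.py; python3 -c "
import cv2;a=cv2.imread('pics/scened.png')[80:210,230:400];b=cv2.imread('pics/sided.png')[60:210,200:340]
import numpy as np
cv2.imwrite('pics/crop.png',np.hstack([cv2.resize(a,(390,300)),cv2.resize(b,(390,300))]))"
```

```text
row [-6.800e+00 -2.200e+00  1.446e+02  6.000e-01 -3.000e-01 -1.000e-01] [0.6 0.6 0.2]
scene 148 x,yawslope,z,tilt [-0.0222  0.4044  0.0121 -0.255 ] y [0.0373 0.0978]
side 97 x,yawslope,z,tilt [ 0.0028  0.0313 -0.0023 -0.0581] y [-0.0676 -0.0331]
scene 111 [[0.106, -0.057, 0.119], [0.109, -0.001, 0.122], [0.113, 0.057, 0.125]]
  arms 269 [[0.079, -0.097, 0.023], [0.1, -0.091, 0.07], [0.114, 0.091, 0.123]]
side 129 [[0.103, -0.055, 0.11], [0.106, -0.004, 0.124], [0.114, 0.057, 0.128]]
  arms 399 [[0.078, -0.093, 0.022], [0.099, -0.082, 0.063], [0.113, 0.096, 0.126]]
wrist 3633 [[0.103, -0.018, 0.11], [0.106, 0.023, 0.12], [0.114, 0.059, 0.127]]
  arms 2390 [[0.078, -0.082, 0.025], [0.1, 0.089, 0.099], [0.113, 0.096, 0.127]]
```

View pics/crop.png

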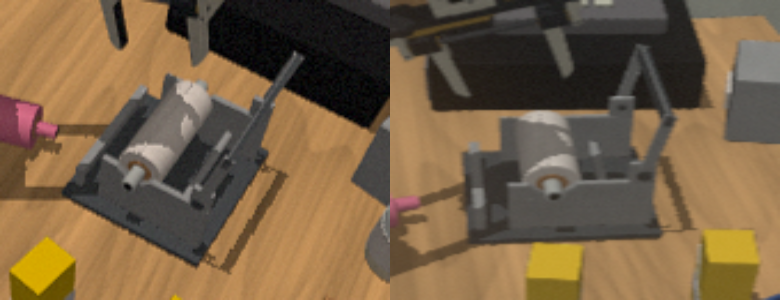

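The crops show the roll lying in both notches and the bar leaning back at about 1.76 rad. Now I'll plan the push from behind with closed fingers, checking first what stands behind the bar.

```bash
cat >> h.py <<'E'
E2=SEAT+ey*.0023+ex*.001   # refined seat
def corner(x,z,fh=.0175,R=PL):
    "row that puts front-bottom corner of closed fingers at seat-frame x,z, y=0 (vertical tool)"
    g=E2+ex*(x+fh)+np.array([0,0,z]); return rel(g-R.apply([0,0,.186]),R)
def arc(th,r=.09): 
    c,s=np.cos(th),np.sin(th); return .09-r*c+.004*s,.028+r*s+.004*c
E
python3 - <<'E'
from h import *
for n in('scene','side'):
    W=np.load(f'/tmp/{n}.npz')['W'];L=(W-E2)@np.c_[ex,ey,[0,0,1]];V=L[np.isfinite(L).all(2)]
    o=V[(V[:,0]>.13)&(V[:,0]<.28)&(abs(V[:,1])<.15)&(V[:,2]>-.05)]
    print(n,len(o),o.min(0) if len(o) else '')
    o=V[(V[:,0]>-.15)&(V[:,0]<.28)&(V[:,1]>.1)&(V[:,1]<.3)&(V[:,2]>-.03)]
    print(len(o),o.min(0) if len(o) else '',o.max(0) if len(o) else '')
print('A',corner(.13,.20)); print('B',corner(.13,.112)); print(ctrl.sense()['q'])
E
```

```text
scene 623 [ 0.22631307 -0.14944844 -0.049939  ]
3405 [-0.12461211  0.11147425 -0.02998998] [0.27997285 0.29998674 0.0417148 ]
side 575 [ 0.22588852 -0.14985976 -0.04985098]
2596 [-0.12825233  0.11501934 -0.02979889] [0.27990352 0.29999382 0.04515487]
A [-2.400e+00  2.451e+02 -2.830e+01  1.520e+01 -0.000e+00 -1.000e-01]
B [-2.500e+00  2.221e+02  5.660e+01  1.520e+01 -0.000e+00 -1.000e-01]
[ 0.48348188 -0.14986326  1.83394595 -0.14629014  1.23449469  0.58828583]
```

Request:
send_rows(deltas=[[[0, 0, -45, 0, 0, 0, 1], [0, 0, -80, 5, 0, 0, 1], [0, 45, -80, 10, 0, 0, 1], [-1, 90, -70, 15, 0, 0, 1], [-2, 135, -58, 15, 0, 0, 1], [-2, 180, -46, 15, 0, 0, 1], [-2, 225, -34, 15, 0, 0, 1], [-2, 245, -28, 15, 0, 0, 1]]])

```text
time: 11.15
tool_pos: [0.6896, 0.2486, 0.4614]
eef_rot: [0.0, 0.733, 0.68, -0.001]
contact_force: [-0.5, 0.9, 0.1]
grip_width: 0.0338
```

Request:
send_rows(deltas=[[[0, 0, 0, 0, 0, 0, 1], [0, 0, 0, 0, 0, 0, 1]]])

```text
time: 11.35
tool_pos: [0.69, 0.2481, 0.458]
eef_rot: [-0.001, 0.733, 0.68, -0.003]
contact_force: [0.1, -0.4, 0.4]
grip_width: 0.0176
```

```bash
python3 -c "
from h import *
print('A',corner(.13,.20)); print('B',corner(.13,.112)); print(ctrl.sense()['q'])
s,p,R=tool();print((p+R.apply([0,0,.186])-E2)@np.c_[ex,ey,[0,0,1]])"
```

```text
A [ 1.2 -3.8 -8.  -0.3  0.2 -0.3]
B [ 1.5 -3.3 80.  -0.3  0.2 -0.3]
[ 2.75576427e-01  4.96900926e-01  9.50932492e-01 -1.16837797e-03
  1.70015439e+00  3.50459503e-01]
[ 0.15019262 -0.00187963  0.19195497]
```

Request:
send_rows(deltas=[[[1, 0, 20, 0, 0, -0.3, 1], [1, 0, 45, 0, 0, -0.3, 1], [1, 0, 65, 0, 0, -0.3, 1], [1, 0, 78, 0, 0, -0.3, 1], [1, 0, 80, 0, 0, -0.3, 1], [1, 0, 80, 0, 0, -0.3, 1]]])

```text
time: 11.95
tool_pos: [0.6892, 0.2491, 0.3784]
eef_rot: [-0.001, 0.731, 0.682, -0.003]
contact_force: [1.0, 0.3, 1.2]
grip_width: 0.0005
```

```bash
python3 -c "
from h import *
print(ctrl.sense()['contact_force'],ctrl.sense()['grip_width'])
for d in range(105,4,-5): print(d,corner(*arc(np.radians(d))))"
```

```text
[0.98345025 0.29291299 1.1531878 ] 0.00047967982050330804
105 [  0.3 -15.7  -1.4  -0.3   0.2   0.1]
100 [  0.3 -23.3  -3.4  -0.3   0.2   0.1]
95 [  0.3 -31.   -4.7  -0.3   0.2   0.1]
90 [  0.3 -38.8  -5.4  -0.3   0.2   0.1]
85 [  0.4 -46.7  -5.3  -0.3   0.2   0.1]
80 [  0.4 -54.5  -4.6  -0.3   0.2   0.1]
75 [  0.4 -62.3  -3.2  -0.3   0.2   0.1]
70 [  0.4 -69.8  -1.2  -0.3   0.2   0.1]
65 [  0.4 -77.2   1.6  -0.3   0.2   0.1]
60 [  0.4 -84.3   4.9  -0.3   0.2   0.1]
55 [  0.4 -91.1   8.9  -0.3   0.2   0.1]
50 [  0.5 -97.5  13.4  -0.3   0.2   0.1]
45 [ 5.000e-01 -1.035e+02  1.850e+01 -3.000e-01  2.000e-01  1.000e-01]
40 [ 5.00e-01 -1.09e+02  2.41e+01 -3.00e-01  2.00e-01  1.00e-01]
35 [ 5.000e-01 -1.141e+02  3.010e+01 -3.000e-01  2.000e-01  1.000e-01]
30 [ 6.000e-01 -1.185e+02  3.660e+01 -3.000e-01  2.000e-01  1.000e-01]
25 [ 6.000e-01 -1.224e+02  4.340e+01 -3.000e-01  2.000e-01  1.000e-01]
20 [ 6.000e-01 -1.257e+02  5.060e+01 -3.000e-01  2.000e-01  1.000e-01]
15 [ 6.000e-01 -1.284e+02  5.800e+01 -3.000e-01  2.000e-01  1.000e-01]
10 [ 7.000e-01 -1.304e+02  6.560e+01 -3.000e-01  2.000e-01  1.000e-01]
5 [ 7.000e-01 -1.317e+02  7.330e+01 -3.000e-01  2.000e-01  1.000e-01]
```

Request:
send_rows(deltas=[[[0, -10, 0, 0, 0, 0, 1], [0, -19, 0, 0, 0, 0, 1], [0, -27, 0, 0, 0, 0, 1], [0, -35, 0, 0, 0, 0, 1], [0, -43, 0, 0, 0, 0, 1], [0, -51, 0, 0, 0, 0, 1], [0, -59, 0, 0, 0, 0, 1], [0, -66, 2, 0, 0, 0, 1]]])

```text
time: 12.75
tool_pos: [0.6238, 0.2538, 0.381]
eef_rot: [0.001, 0.731, 0.682, -0.0]
contact_force: [0.2, -1.2, 8.4]
grip_width: 0.0004
```

```bash
python3 -c "
from h import *
print(ctrl.sense()['contact_force'])
for d in (75,70,60,50,40,30,20,10): print(d,corner(*arc(np.radians(d))))
im,d,W,c=grab('side','sidee');L=(W-E2)@np.c_[ex,ey,[0,0,1]];V=L[np.isfinite(L).all(2)]
b=V[(abs(abs(V[:,1])-.092)<.01)&(V[:,2]>.045)&(V[:,0]<.14)&(V[:,0]>-.05)]
v=b-[.09,0,.028];print(len(b),np.degrees(np.median(np.arctan2(v[:,2],-v[:,0]))),np.hypot(v[:,0],v[:,2]).max())
"
```

```text
[ 0.21998484 -1.17381994  8.36599926]
75 [ 0.2  3.3 -0.9  0.1  0.1  0.1]
70 [ 0.3 -4.3  1.1  0.1  0.1  0.1]
60 [  0.3 -18.8   7.1   0.1   0.1   0.1]
50 [  0.3 -32.   15.5   0.1   0.1   0.1]
40 [  0.3 -43.6  26.1   0.1   0.1   0.1]
30 [  0.3 -53.2  38.5   0.1   0.1   0.1]
20 [  0.4 -60.5  52.4   0.1   0.1   0.1]
10 [  0.4 -65.2  67.4   0.1   0.1   0.1]
180 76.76465152199485 0.10221418011937212
```

```bash
python3 -c "
import cv2,numpy as np
from h import *
grab('scene','scenee');grab('wrist','we')
a=cv2.imread('pics/scenee.png')[40:210,230:400];b=cv2.imread('pics/sidee.png')[40:200,200:340];c=cv2.imread('pics/we.png')
cv2.imwrite('pics/crop2.png',np.hstack([cv2.resize(a,(260,260)),cv2.resize(b,(230,260)),cv2.resize(c,(310,260))]))"
```

```text
(no output)
```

View pics/crop2.png

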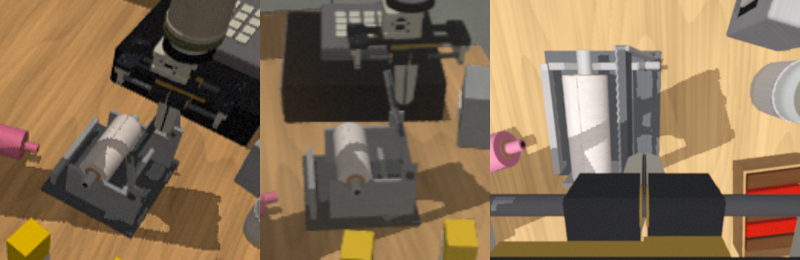

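The crops show the bar at roughly 77° with the tapered tips behind it. I'll continue along the arc, allowing for the narrower tips.

Request:
send_rows(deltas=[[[0, -6, 0, 0, 0, 0, 1], [0, -12, 2, 0, 0, 0, 1], [0, -19, 4, 0, 0, 0, 1], [0, -25, 7, 0, 0, 0, 1], [0, -31, 11, 0, 0, 0, 1], [0, -38, 15.5, 0, 0, 0, 1], [0, -44, 20.5, 0, 0, 0, 1]]])

```text
time: 13.6
tool_pos: [0.5787, 0.2571, 0.3581]
eef_rot: [-0.0, 0.731, 0.682, -0.001]
contact_force: [0.8, 0.0, 2.5]
grip_width: 0.0003
```

```bash
cat > ang.py <<'E'
from h import *
print(ctrl.sense()['contact_force'].round(1))
for d in (45,40,35,30,25,20,15,10,7,5): print(d,corner(*arc(np.radians(d)),fh=.0115)[1:3])
for n in('side','scene'):
    im,d,W,c=grab(n,n+'f');L=(W-E2)@np.c_[ex,ey,[0,0,1]];V=L[np.isfinite(L).all(2)]
    b=V[(abs(V[:,1])<.097)&(abs(V[:,1])>.03)&(V[:,2]>.036)&(V[:,0]<.14)&(V[:,0]>-.05)]
    v=b-[.09,0,.028];r=np.hypot(v[:,0],v[:,2]);k=(r>.08)&(r<.105);th=np.degrees(np.arctan2(v[k,2],-v[k,0]))
    print(n,k.sum(),np.percentile(th,[10,50,90]).round(1))
E
python3 ang.py
```

```text
[0.8 0.  2.5]
45 [ 1.1 -2.3]
40 [-4.5  3.2]
35 [-9.5  9.3]
30 [-14.   15.7]
25 [-17.9  22.5]
20 [-21.2  29.7]
15 [-23.9  37. ]
10 [-25.9  44.6]
7 [-26.8  49.3]
5 [-27.3  52.4]
side 148 [44.9 48.2 49.6]
scene 159 [42.7 46.3 47.8]
```

Request:
send_rows(deltas=[[[0, -4.5, 3, 0, 0, 0, 1], [0, -9.5, 9, 0, 0, 0, 1], [0, -14, 15, 0, 0, 0, 1], [0, -18, 22, 0, 0, 0, 1], [0, -21, 29, 0, 0, 0, 1], [0, -24, 36, 0, 0, 0, 1], [0, -25, 41, 0, 0, 0, 1], [0, -25, 43, 0, 0, 0, 1]]])

```text
time: 14.5
tool_pos: [0.5527, 0.2586, 0.3132]
eef_rot: [-0.001, 0.731, 0.682, -0.003]
contact_force: [-0.3, 0.0, 2.1]
grip_width: 0.0004
```

```bash
python3 ang.py
```

```text
[-0.3  0.   2.1]
45 [ 26.9 -47.4]
40 [ 21.4 -41.8]
35 [ 16.3 -35.8]
30 [ 11.9 -29.3]
25 [  8.  -22.5]
20 [  4.7 -15.3]
15 [ 2.  -7.9]
10 [ 0.  -0.3]
7 [-0.8  4.3]
5 [-1.3  7.4]
side 158 [ 9.8 13.1 14.9]
scene 139 [ 8.6 11.2 12.8]
```

Request:
send_rows(deltas=[[[0, -2, 2, 0, 0, 0, 1], [0, -3, 4, 0, 0, 0, 1], [0, -4, 6, 0, 0, 0, 1], [0, -4, 6.5, 0, 0, 0, 1]]])

```text
time: 15.0
tool_pos: [0.549, 0.2588, 0.3071]
eef_rot: [-0.001, 0.731, 0.682, -0.003]
contact_force: [0.7, 0.3, 1.8]
grip_width: 0.0005
```

Request:
send_rows(deltas=[[[0, 0, 1, 0, 0, 0, 1], [0, 0, 1.5, 0, 0, 0, 1]]])

```text
time: 15.2
tool_pos: [0.5489, 0.2588, 0.3055]
eef_rot: [-0.001, 0.731, 0.682, -0.003]
contact_force: [-0.2, -0.7, 1.9]
grip_width: 0.0002
```

Request:
send_rows(deltas=[[[0, 0, 0.8, 0, 0, 0, 1], [0, 0, 1.2, 0, 0, 0, 1]]])

```text
time: 15.4
tool_pos: [0.5488, 0.2589, 0.3048]
eef_rot: [-0.001, 0.731, 0.682, -0.003]
contact_force: [-2.3, -1.4, 8.1]
grip_width: 0.0006
```

Request:
send_rows(deltas=[[[0, 0, 0.8, 0, 0, 0, 1], [0, 0, 1.2, 0, 0, 0, 1]]])

```text
time: 15.6
tool_pos: [0.5488, 0.2589, 0.3047]
eef_rot: [-0.001, 0.731, 0.682, -0.003]
contact_force: [-5.3, -2.3, 10.7]
grip_width: 0.0006
```

Request:
send_rows(deltas=[[[0, 0, 1.5, 0, 0, 0, 1], [0, 0, 1.9, 0, 0, 0, 1], [0, 0, 1.9, 0, 0, 0, 1], [0, 0, 1.9, 0, 0, 0, 1]]])

```text
time: 16.0
tool_pos: [0.5488, 0.2589, 0.3047]
eef_rot: [-0.001, 0.731, 0.683, -0.003]
contact_force: [-6.9, -1.9, 14.0]
grip_width: 0.0004
```

Request:
send_rows(deltas=[[[0, 0, 2.2, 0, 0, 0, 1], [0, 0, 2.7, 0, 0, 0, 1], [0, 0, 2.7, 0, 0, 0, 1], [0, 0, 2.7, 0, 0, 0, 1], [0, 0, 2.7, 0, 0, 0, 1]]])

```text
time: 16.5
tool_pos: [0.5487, 0.2589, 0.3046]
eef_rot: [-0.001, 0.731, 0.683, -0.003]
contact_force: [-8.9, -4.6, 18.7]
grip_width: 0.0007
```

About 19 N held for 0.4 s. Lifting off.

Request:
send_rows(deltas=[[[0, 0, 1, 0, 0, 0, 1], [0, 0, -2, 0, 0, 0, 1], [0, 0, -10, 0, 0, 0, 1], [0, 0, -40, 0, 0, 0, 1], [0, 0, -80, 0, 0, 0, 1], [0, 0, -120, 0, 0, 0, 1], [0, 0, -150, 0, 0, 0, 1], [0, 0, -150, 0, 0, 0, 1]]])

```text
time: 17.3
tool_pos: [0.5501, 0.2596, 0.4613]
eef_rot: [0.001, 0.731, 0.683, 0.002]
contact_force: [0.1, 0.3, 1.0]
grip_width: 0.0004
```

```bash
cat > fin.py <<'E'
from h import *
from scipy.optimize import least_squares
print(ctrl.sense()['contact_force'].round(1))
for n in('side','scene','wrist'):
    im,d,W,c=grab(n,n+'g');L=(W-E2)@np.c_[ex,ey,[0,0,1]];V=L[np.isfinite(L).all(2)]
    b=V[(abs(V[:,1])<.09)&(V[:,2]>.034)&(V[:,2]<.07)&(abs(V[:,0])<.012)]
    print(n,len(b),'strip top z',np.median(b[:,2]).round(4) if len(b) else '')
    P=V[(abs(V[:,1])<.066)&(V[:,0]<-.011)&(V[:,0]>-.03)&(V[:,2]>0)&(V[:,2]<.031)]
    if len(P)>30:
        r=least_squares(lambda x:np.hypot(P[:,0]-x[0]-x[1]*P[:,1],P[:,2]-x[2]-x[3]*P[:,1])-.031,[0,0,0,0],loss='soft_l1',f_scale=.001);print('  roll x,yaw,z,tilt',len(P),r.x.round(4))
    for s in(1,-1):
        a=V[(s*V[:,1]>.089)&(s*V[:,1]<.106)&(abs(V[:,0])<.012)&(V[:,2]>-.005)&(V[:,2]<.02)]
        if len(a)>5:print('  axle end',s,len(a),'z',np.percentile(a[:,2],[50,90]).round(4),'x',np.median(a[:,0]).round(4),'y',np.percentile(s*a[:,1],95).round(4))
a=cv2.imread('pics/sceneg.png')[80:210,230:400];b=cv2.imread('pics/sideg.png')[80:200,200:340]
cv2.imwrite('pics/crop3.png',np.hstack([cv2.resize(a,(400,306)),cv2.resize(b,(357,306))]))
E
python3 fin.py
```

```text
[0.1 0.3 1. ]
side 233 strip top z 0.0401
  roll x,yaw,z,tilt 193 [ 0.0005 -0.0128  0.0012 -0.0071]
  axle end -1 36 z [0.0052 0.0111] x -0.0001 y 0.0996
scene 290 strip top z 0.037
  roll x,yaw,z,tilt 141 [ 0.0004 -0.0075 -0.0011 -0.0095]
  axle end 1 7 z [0.0043 0.0079] x 0.0047 y 0.0964
  axle end -1 39 z [0.005  0.0083] x 0.0009 y 0.1026
wrist 2152 strip top z 0.0394
  roll x,yaw,z,tilt 1696 [0.0015 0.0011 0.0009 0.002 ]
  axle end 1 107 z [0.0086 0.0106] x 0.0018 y 0.1009
```

View pics/crop3.png

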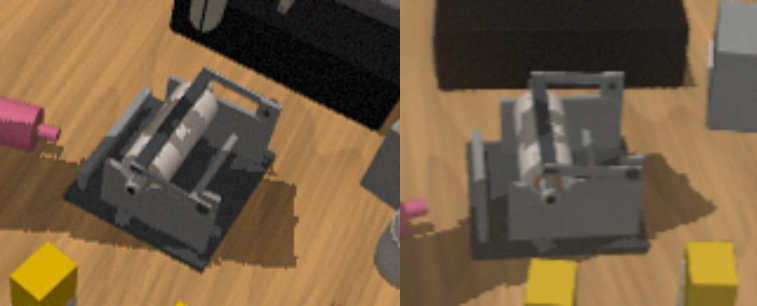

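The strip lies on the roll, with its top about 39 mm above seat height where 39 is expected. The roll is home and the arm is clear.

```bash
python3 -c "
from workcell import ctrl
print(ctrl.hand_in())"
```

```text
the job is handed in; nothing more can be done
None
```

I loaded the wide roll into the dispenser, swung the cutter bar over onto it, and handed the job in; the hand-in gave no verdict. The work took about 17.5 s of the 67 s allowed.

- **Loading:** I pinched the wide roll square to the slope and carried it over. I lowered it into both notches in small steps and released it with the bar still at about 1.76 rad.
- **Pressing:** I pushed the bar over from behind with closed fingers. I then pressed it at its middle, building up to about 19 N from the hand, and lifted clear.
- **Roll position:** In the last pictures the roll was within about 1.5 mm of the seat across and in height. Its yaw error was under 0.013 rad by every camera. The wrist camera put the far end of the axle within about 1 mm of where it should be along y.
- **Bar position:** The top of the strip was 37–40 mm above seat height depending on the camera, against 39 mm expected for a bar resting on the paper (about 0.08 rad). The arm was touching nothing.
- **Less certain:** The bite was not measured directly. I inferred it from the 19 N press less about 5 N of hinge friction. The scene and side cameras see the roll poorly, and some of their earlier fits were off by several millimetres. I trusted the wrist camera and the contact force instead.
- **Left alone:** I did not touch the narrow roll or the juice cartons, but I did not measure them again at the end.

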